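Take the long rail out through the hatch of the accessory case

TASK

The slotted aluminium rail stored in the white accessory case is longer than the case's hatch. Lift the frosted cover off by its knob and lay it flat on the bench, then tilt the rail and bring it out slantwise through the hatch. Finish while still holding the rail motionless in the gripper, all of it at least 5 cm higher than the top of the case, and leave the lens, the bottle and the slide box where they are.

Things in the scene. Friction and masses are not known exactly. Their poses are not given: they have to be found in the camera images.
- case: White case fixed to the bench, 310 mm long (its x, pointing away from the robot) x 180 wide (y) x 70 high; origin at the centre of its underside. Walls 6 mm, black floor 6 mm, top panel 5 mm thick (underside 65 mm above the bench). The inside runs from x = -149 to +149 mm, so it reaches farther under the panel on the robot's side. On the robot's right the bench is clear to 0.3 m from the origin.
- hatch (a point): Centre of the hatch, the case's only opening, level with the top panel's upper face (70 mm above the bench), axes as the case's. The hatch is 135 mm along x by 120 mm along y: x from -15 to +120 mm and y from -60 to +60 mm in the case's frame.
- rests (a point): Midway between the two black rests on the case floor that carry the rail, at their top (26 mm above the bench). They lie at x = 0 and x = +95 mm in the case's frame, each 12 mm along x and 44 mm along y.
- rail_mid (a point): Centre of the loose slotted aluminium rail: a bar 220 mm long (its x) x 20 x 20 mm, 0.11 kg or so. It lies level in the case on the rests, roughly along the case's x, centre 36 mm above the bench, both ends hidden under the top panel. Grasp it across its 20 mm width through the hatch.
- rail_far (a point): Centre of the rail's end face at its +x end (110 mm from the middle), away from the robot at the start.
- rail_near (a point): Centre of the rail's end face at its -x end (110 mm from the middle), the end on the robot's side at the start.
- cover_knob (a point): Grasp point of the loose hatch cover: the middle of its upright black knob (20 mm diameter, 40 mm tall), 25 mm above the upper face of the frosted, pale plate and 30 mm above the plate's underside. The plate is 165 (its x) x 145 x 5 mm with a thin black border, 0.18 kg or so, knob at its centre; z points up out of the knob. It rests loose on the case over the hatch.
- objective: Steel microscope objective lens standing on the bench, 34 mm diameter, 52 mm tall, origin at the centre of its underside. Leave alone.
- oil: Small amber bottle standing on the bench, 30 mm diameter, 60 mm tall, origin at the centre of its underside. Leave alone.
- slidebox: Grey slide box on the bench, 100 x 85 x 35 mm, origin at the centre of its underside. Leave alone.

How it is judged:
By the outcome, as a careful person would: the job done as asked, in the order asked, and still so for the second after the job is handed in, while the arm keeps its last pose, push and grip.
It also fails if it takes over 54 s, if anything falls off the work surface, if the arm or the gripper's body presses on something with over 40 N, if the wrist force passes 120 N, or if a joint passes its speed limit or range.

ROBOT

A 6-joint arm with a two-finger parallel gripper is mounted at the origin on the work surface. World frame = base frame: x ahead of the robot, y to its left, z up, the work surface at z = 0. Lengths are in m, angles in rad, forces in N, time in s.
With the tool pointing down it reaches from about 0.35 to 0.975 m from the base axis. Payload 4.9 kg.
Tool frame: the origin (TCP) lies on the centre line of the jaws, within the pads' length; the fingertips stand 25 mm ahead of it and the grasp point (between the pads) lies 6 mm ahead of it; z points along the fingers, y is the line along which they close (so a half turn about z gives the same grasp; the last joint's range is limited). The gripper opens to 85 mm and grips with 20 to 120 N. Pads are 22 mm wide; open, the fingers measure 114 mm over their backs; the gripper's body (76 mm by 85 mm) begins 54 mm behind the grasp point. The pads swing forward as they close: fully open they stand 13 mm farther back than shut.
Start: joints at [1.191, 0.053, 1.613, -0, 1.476, -0.119], TCP at [0.161, 0.604, 0.256] pointing down, gripper open.
Joint ranges: [-3.01, 3.01], [-1.01, 2.22], [0.06, 2.58], [-1.02, 4.17], [0.09, 2.62], [-3.14, 3.14]. Speed limits (rad/s): [2.57, 2.57, 3.14, 3.14, 3.14, 3.14].

INTERFACE

Orientations are given as a unit quaternion [w, x, y, z].
In Python, from plant import state, grab_frame, get_calibration, job gives the robot as it stands. The module is installed in compiled form; this text tells all that it offers.
- The arm moves only by the tool move_arm, never from a script. Its argument "targets" is a list that holds one entry, the list of rows, each a list of 5 numbers: the opening in per cent of the stroke, from 0 (shut) to 100 (fully open), then the shift along the tool's x, y, z as a fraction of full scale, then the turn about the tool's z as a fraction of full scale. A call has 1 to 5 rows; each row shifts and turns the commanded pose from where the row before left it, along the tool's axes as they then stand; what a row does not reach is not made up. Full scale, the value 1, is 0.6 m for a shift and 6 degrees for a turn. A row lasts 1/12 s, in which the tool goes at most 41.7 mm and 7.16 degrees, less where a joint would pass 70% of its speed; a pose out of reach is approached as far as the arm can. A call with a number of a shift or a turn outside -1 to 1 is refused whole. A call with a gripper value outside its range is refused whole. The fingers move at their own pace and stop on an object; the grip force is fixed at half the most. Time passes only in rows, so rows that do not move let the fingers close. It gives the time, the measured TCP pose, the force, the opening and the grip force at its end, in the units of the state.
- state(): the state, without advancing time (a new reading comes with each control period).
- grab_frame(name): name is "scene" or "top" or "wrist"; returns the picture (400x640x3 uint8, red, green, blue); there is no depth.
- get_calibration(name): a dict with "vertical_fov" (degrees; the focal length in pixels is half the picture's height over the tangent of half this angle, whatever the lens; pixels are square), "cx", "cy" (the principal point, pixels), "dist_coeffs" ([k1, k2, p1, p2, k3] as OpenCV has them; the pictures are not rectified), "R" (3x3) and "t" (3): a world point X has camera coordinates R X + t. Camera axes: x right, y down, z forward; pixel columns grow to the right and rows downward; lengths in m; the calibration is good to about 2 mm. A picture is of the moment at which its call begins: read the wrist's pose just before it. get_calibration takes no time and is no camera call; for the wrist camera it gives the pose at the moment of the call.
- job.job_done(): hands the job in; it is judged then, once.
The state is a dict: "time": time; "joint_pos": joint angles; "joint_vel": joint speeds; "joint_efforts": joint torques, N m; "tool_pos": TCP position; "tool_rot": TCP orientation; "contact_force": force on the tool from outside, world axes, zero at the start; "ft_torque": the same for the moment, N m; "gripper_width": opening from 0.0 (shut) to 1.0 (fully open); "grasp_force": force on a finger pad.
Only numpy, scipy, OpenCV 4.12 (cv2) and the standard library are available. Lean on these libraries where they do the work, as an engineer would, in place of code of your own. Each camera call takes 0.05 s, during which the arm holds its last target. There are 200 camera calls.

## Working session

There is one attempt and no reset: what is moved stays moved. The work goes in short steps, Python scripts to look and compute and a tool call to move; the robot and the scene stay as the last step left them, time stands still between calls to the robot, and variables do not carry over. Pictures are saved under pics/ and viewed, at most 10 in all, crops included, and the job is handed in when it is done.

Besides the shell and the picture viewer there is one more tool, called in YAML: its name, and indented under it one key for each argument. move_arm: Moves the arm, as the interface text tells. Shift numbers are shares of 0.6 m and turn numbers shares of 6 degrees, none past 1 either way. Its arguments: {"type":"object","properties":{"targets":{"type":"array"}},"required":["targets"]}

```bash
mkdir -p pics; cat > h.py <<'E'
import numpy as np, cv2
from plant import state, grab_frame, get_calibration, job
def K(c):
    f=200/np.tan(np.radians(c["vertical_fov"])/2)
    return np.array([[f,0,c["cx"]],[0,f,c["cy"]],[0,0,1]])
def snap(n,fn,crop=None,scale=1):
    c=get_calibration(n); im=grab_frame(n)[:,:,::-1]
    np.save('pics/'+fn+'.npy',im); 
    if crop: x0,y0,x1,y1=crop; im=im[y0:y1,x0:x1]
    cv2.imwrite('pics/'+fn+'.png',cv2.resize(im,None,fx=scale,fy=scale,interpolation=cv2.INTER_CUBIC)); return c
def pt(c,uv,z):
    R=np.array(c["R"]);t=np.array(c["t"])
    n=cv2.undistortPoints(np.array([[uv]],float),K(c),np.array(c["dist_coeffs"],float))[0,0]
    o=-R.T@t; d=R.T@np.array([n[0],n[1],1.]); return o+d*(z-o[2])/d[2]
def px(c,X):
    R=np.array(c["R"]);t=np.array(c["t"],float)
    return cv2.projectPoints(np.array([X],float),cv2.Rodrigues(R)[0],t,K(c),np.array(c["dist_coeffs"],float))[0][0,0]
E
python3 - <<'E'
from h import *
snap('top','top0'); snap('scene','sc0')
s=state(); print(s['tool_pos'],s['tool_rot'],s['gripper_width'])
for n in('top','scene'):
    c=get_calibration(n);print(n,-np.array(c["R"]).T@c["t"])
E
```

```text
[0.16094835 0.60337297 0.25517195] [-2.50389541e-04  1.30035671e-01  9.91508863e-01 -9.13902562e-04] 0.9969648351988913
top [ 0.3231102  -0.04481858  1.37437852]
scene [1.18351441 0.3750083  0.85200476]
```

View pics/top0.png

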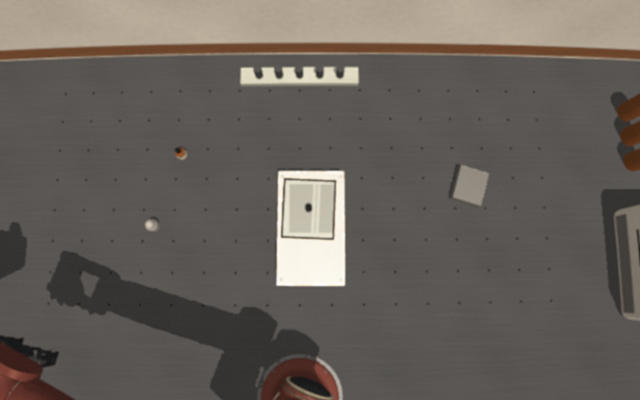

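View pics/sc0.png

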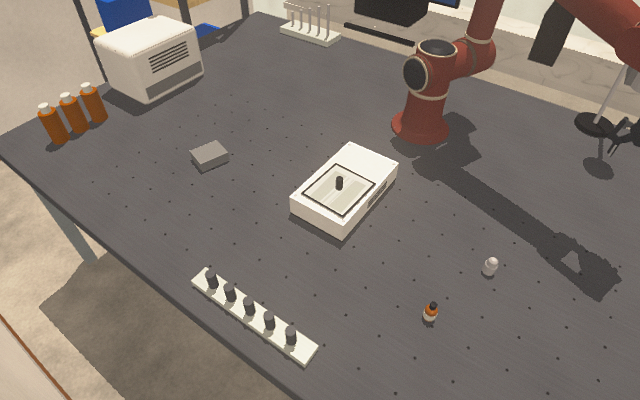

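```bash
python3 - <<'E'
from h import *
im=np.load('pics/top0.npy')[155:300,260:365]
cv2.imwrite('pics/crop0.png',cv2.resize(im,None,fx=4,fy=4,interpolation=cv2.INTER_CUBIC))
c=get_calibration('top')
for uv in [(277,171),(344,170),(345,286),(277,286)]: print(uv,pt(c,uv,.07).round(4))
print('knob',pt(c,(308,208),.117).round(4), 'box',pt(c,(452,201),.035).round(3),pt(c,(470,185),.035).round(3))
E
```

```text
(277, 171) [0.6167 0.0595 0.07  ]
(344, 170) [ 0.6188 -0.1251  0.07  ]
(345, 286) [ 0.3032 -0.1235  0.07  ]
(277, 286) [0.3043 0.0572 0.07  ]
knob [ 0.5065 -0.0263  0.117 ] box [ 0.536 -0.432  0.035] [ 0.582 -0.487  0.035]
```

View pics/crop0.png

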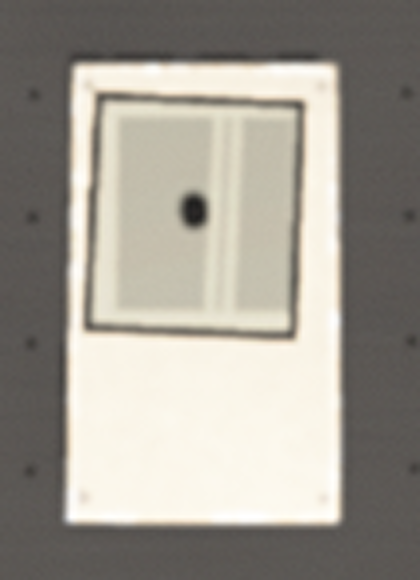

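move_arm:
  targets:
    - [[100, 0, 0, 0, -0.83], [100, 0, 0, 0, -0.83], [100, 0, 0, 0, -0.84], [100, 0, 0, 0, 0], [100, -0.032, -0.058, 0, 0]]

```text
time: 0.52
tool_pos: [0.1785, 0.5714, 0.255]
tool_rot: [-0.001, -0.002, 1.0, 0.0]
contact_force: [1.2, -1.5, 0.3]
gripper_width: 1.003
grasp_force: 0.0
```

move_arm:
  targets:
    - [[100, -0.032, -0.058, 0, 0], [100, -0.032, -0.058, 0, 0], [100, -0.032, -0.058, 0, 0], [100, -0.032, -0.058, 0, 0], [100, -0.032, -0.058, 0, 0]]

```text
time: 0.93
tool_pos: [0.2768, 0.3934, 0.2559]
tool_rot: [-0.0, 0.0, 1.0, -0.0]
contact_force: [0.0, 0.3, 0.6]
gripper_width: 0.998
grasp_force: 0.0
```

move_arm:
  targets:
    - [[100, -0.032, -0.058, 0, 0], [100, -0.032, -0.058, 0, 0], [100, -0.032, -0.058, 0, 0], [100, -0.032, -0.058, 0, 0], [100, -0.032, -0.058, 0, 0]]

```text
time: 1.35
tool_pos: [0.373, 0.2195, 0.2562]
tool_rot: [0.0, 0.001, 1.0, 0.0]
contact_force: [0.8, 0.4, 0.2]
gripper_width: 1.0
grasp_force: 0.0
```

move_arm:
  targets:
    - [[100, -0.032, -0.058, 0, 0], [100, -0.032, -0.058, 0, 0], [100, -0.032, -0.058, 0, 0], [100, -0.032, -0.058, 0, 0], [100, -0.032, -0.058, 0, 0]]

```text
time: 1.77
tool_pos: [0.4693, 0.0454, 0.2562]
tool_rot: [0.0, 0.001, 1.0, 0.0]
contact_force: [0.6, 0.3, -0.2]
gripper_width: 0.996
grasp_force: 0.0
```

```bash
python3 - <<'E'
from h import *
from scipy.spatial.transform import Rotation as Ro
c=snap('wrist','w1'); s=state(); print(s['time'],s['tool_pos'],Ro.from_quat(s['tool_rot'],scalar_first=True).as_matrix().round(3))
print(px(c,[.506,-.027,.12]), px(c,s['tool_pos']))
E
```

```text
1.8167 [0.47181494 0.04002956 0.25624777] [[-1.     0.007  0.002]
 [ 0.007  1.    -0.005]
 [-0.002 -0.005 -1.   ]]
[226.60622102 240.33508364] [303.46654141 310.34349246]
```

View pics/w1.png

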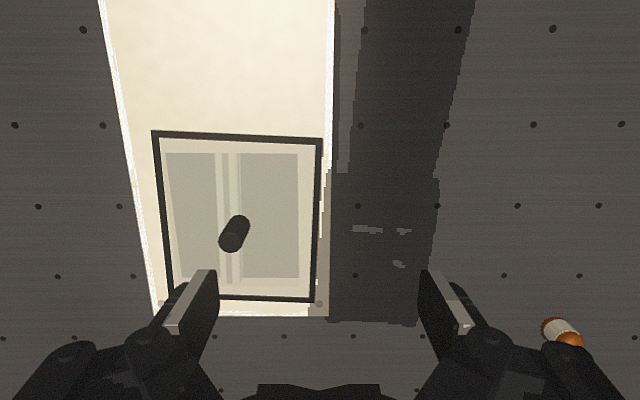

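```bash
python3 - <<'E'
from h import *
c=get_calibration('wrist')
print('knob',pt(c,(231,243),.12).round(4))
P=[pt(c,u,.075) for u in [(152,131),(322,139),(315,302),(171,295)]]
print(np.round(P,4),np.mean([P[0]],0),[np.linalg.norm(P[i]-P[(i+1)%4]).round(4) for i in range(4)])
Q=[pt(c,u,.07) for u in [(158,316),(328,316)]];print(np.round(Q,4))
for x in(-.155,.155):
  for y in(-.09,.09): print(px(c,[.461+x,-.032+y,.07]).round(1))
E
```

```text
knob [ 0.5109 -0.0301  0.12  ]
[[ 0.4282 -0.1001  0.075 ]
 [ 0.4355  0.0432  0.075 ]
 [ 0.5984  0.0358  0.075 ]
 [ 0.5894 -0.1072  0.075 ]] [ 0.42818291 -0.1000821   0.075     ] [np.float64(0.1435), np.float64(0.163), np.float64(0.1432), np.float64(0.1614)]
[[ 0.6178 -0.1265  0.07  ]
 [ 0.6189  0.0489  0.07  ]]
[ 97.  -38.2]
[341.6 -38.7]
[162.1 314.5]
[336.8 313.6]
```

move_arm:
  targets:
    - [[100, -0.032, -0.058, 0, 0], [100, -0.032, -0.058, 0.04, 0], [100, 0, 0, 0.05, 0], [100, 0, 0, 0.05, 0], [100, 0, 0, 0.05, 0]]

```text
time: 2.23
tool_pos: [0.5055, -0.0194, 0.1435]
tool_rot: [0.0, 0.002, 1.0, -0.0]
contact_force: [-0.2, 0.3, 0.5]
gripper_width: 1.003
grasp_force: 0.0
```

move_arm:
  targets:
    - [[100, 0, 0, 0.04, 0], [100, 0, 0, 0.017, 0], [100, 0, 0, 0, 0], [0, 0, 0, 0, 0], [0, 0, 0, 0, 0]]

```text
time: 2.65
tool_pos: [0.5068, -0.0188, 0.1127]
tool_rot: [0.002, -0.0, 1.0, -0.0]
contact_force: [0.3, -0.1, 0.7]
gripper_width: 0.75
grasp_force: 0.0
```

move_arm:
  targets:
    - [[0, 0, 0, 0, 0], [0, 0, 0, 0, 0], [0, 0, 0, 0, 0], [0, 0, 0, 0, 0], [0, 0, 0, 0, 0]]

```text
time: 3.07
tool_pos: [0.5065, -0.019, 0.1123]
tool_rot: [0.001, -0.0, 1.0, -0.0]
contact_force: [-0.4, -1.7, 6.9]
gripper_width: 0.217
grasp_force: 58.8
```

move_arm:
  targets:
    - [[0, 0, 0, -0.02, 0], [0, 0, 0, -0.05, 0], [0, 0, 0, -0.05, 0], [0, 0, 0, 0, 0], [0, 0, -0.03, 0, 0]]

```text
time: 3.48
tool_pos: [0.5066, -0.0351, 0.1853]
tool_rot: [0.002, -0.002, 1.0, 0.0]
contact_force: [-0.5, -1.1, -2.0]
gripper_width: 0.214
grasp_force: 58.7
```

move_arm:
  targets:
    - [[0, 0, -0.06, 0, 0], [0, 0, -0.06, 0, 0], [0, 0, -0.06, 0, 0], [0, 0, -0.06, 0, 0], [0, 0, -0.06, 0, 0]]

```text
time: 3.9
tool_pos: [0.5049, -0.2178, 0.182]
tool_rot: [-0.0, -0.001, 1.0, 0.001]
contact_force: [1.1, -0.3, -1.5]
gripper_width: 0.211
grasp_force: 58.8
```

move_arm:
  targets:
    - [[0, 0, -0.04, 0, 0], [0, 0, 0, 0, 0], [0, 0, 0, 0.05, 0], [0, 0, 0, 0.05, 0], [0, 0, 0, 0.05, 0]]

```text
time: 4.32
tool_pos: [0.5056, -0.2401, 0.0918]
tool_rot: [0.0, -0.0, 1.0, 0.0]
contact_force: [-0.3, 0.3, -0.9]
gripper_width: 0.214
grasp_force: 59.0
```

move_arm:
  targets:
    - [[0, 0, 0, 0, 0], [0, 0, 0, 0, 0], [0, 0, 0, 0, 0]]

```text
time: 4.57
tool_pos: [0.5064, -0.2406, 0.094]
tool_rot: [0.001, -0.001, 1.0, -0.0]
contact_force: [-0.7, -0.6, -0.6]
gripper_width: 0.212
grasp_force: 59.0
```

move_arm:
  targets:
    - [[0, 0, 0, 0.04, 0], [0, 0, 0, 0.025, 0], [0, 0, 0, 0.012, 0], [0, 0, 0, 0.006, 0], [0, 0, 0, 0, 0]]

```text
time: 4.98
tool_pos: [0.5063, -0.2409, 0.0438]
tool_rot: [0.001, -0.001, 1.0, -0.0]
contact_force: [0.6, -0.2, -0.7]
gripper_width: 0.215
grasp_force: 59.0
```

move_arm:
  targets:
    - [[0, 0, 0, 0.003, 0], [0, 0, 0, 0, 0]]

```text
time: 5.15
tool_pos: [0.5065, -0.2412, 0.0423]
tool_rot: [0.001, -0.001, 1.0, -0.001]
contact_force: [0.5, -0.9, 0.9]
gripper_width: 0.213
grasp_force: 59.1
```

move_arm:
  targets:
    - [[60, 0, 0, 0, 0], [60, 0, 0, 0, 0], [60, 0, 0, 0, 0], [60, 0, 0, 0, 0], [60, 0, 0, -0.02, 0]]

```text
time: 5.57
tool_pos: [0.504, -0.2396, 0.0511]
tool_rot: [-0.002, -0.0, 1.0, 0.001]
contact_force: [-1.5, -0.4, 0.2]
gripper_width: 0.597
grasp_force: 0.0
```

move_arm:
  targets:
    - [[60, 0, 0, -0.05, 0], [60, 0, 0, -0.06, 0], [60, 0, 0, -0.06, 0], [60, 0, 0, -0.06, 0], [60, 0, 0, -0.06, 0]]

```text
time: 5.98
tool_pos: [0.5054, -0.2405, 0.2299]
tool_rot: [0.0, -0.0, 1.0, -0.0]
contact_force: [0.7, -0.5, 0.1]
gripper_width: 0.6
grasp_force: 0.0
```

move_arm:
  targets:
    - [[60, -0.01, 0.06, 0, 0], [60, -0.01, 0.06, 0, 0], [60, -0.01, 0.06, 0, 0], [60, -0.01, 0.06, 0, 0], [60, -0.01, 0.06, 0, 0]]

```text
time: 6.4
tool_pos: [0.5355, -0.0591, 0.2284]
tool_rot: [0.001, -0.0, 1.0, -0.0]
contact_force: [0.8, -0.6, 0.1]
gripper_width: 0.596
grasp_force: 0.0
```

move_arm:
  targets:
    - [[60, 0, 0, 0, 0], [60, 0, 0, 0, 0], [60, 0, 0, 0, 0]]

```text
time: 6.65
tool_pos: [0.5355, -0.0609, 0.2277]
tool_rot: [0.0, -0.001, 1.0, -0.0]
contact_force: [-0.0, -0.5, -0.4]
gripper_width: 0.601
grasp_force: 0.0
```

```bash
python3 - <<'E'
from h import *
c=snap('wrist','w2'); s=state(); print(s['time'],s['tool_pos'],s['tool_rot'])
E
```

```text
6.7 [ 0.53540915 -0.06146701  0.22750492] [ 2.32958278e-04 -8.68794141e-05  9.99999920e-01 -3.14829304e-04]
```

View pics/w2.png

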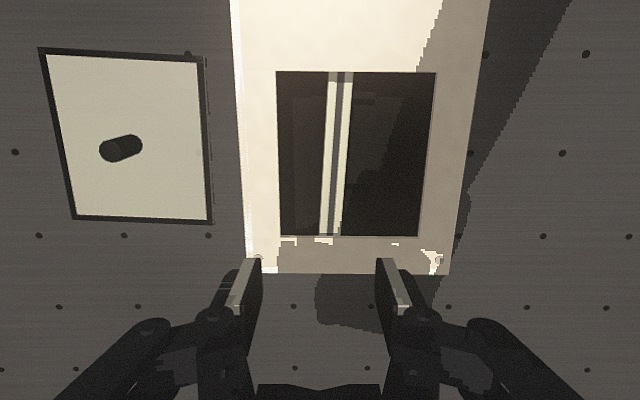

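```bash
python3 - <<'E'
from h import *
c=get_calibration('wrist')
H=np.array([pt(c,u,.07) for u in [(277,71),(436,73),(420,237),(281,236)]]);print('hatch',H.round(4),H.mean(0))
for a,b in [((328,80),(353,80)),((320,230),(341.5,230))]:
    A,B=pt(c,a,.046),pt(c,b,.046); print('rail',A.round(4),B.round(4),(A+B)[:2]/2)
print('case',[pt(c,u,.07).round(4) for u in [(246,273),(449,275)]])
E
```

```text
hatch [[ 0.4453 -0.0914  0.07  ]
 [ 0.4467  0.0256  0.07  ]
 [ 0.579   0.0267  0.07  ]
 [ 0.5783 -0.0929  0.07  ]] [ 0.51233632 -0.03298713  0.07      ]
rail [ 0.4515 -0.0532  0.046 ] [ 0.4514 -0.033   0.046 ] [ 0.45144641 -0.04307323]
rail [ 0.5832 -0.0592  0.046 ] [ 0.5832 -0.0392  0.046 ] [ 0.58318881 -0.04918266]
case [array([ 0.6145, -0.1253,  0.07  ]), array([0.6161, 0.056 , 0.07  ])]
```

move_arm:
  targets:
    - [[40, 0, 0, 0, 0.45], [40, -0.033, 0.024, 0, 0], [40, 0, 0, 0.06, 0], [40, 0, 0, 0.06, 0], [40, 0, 0, 0.06, 0]]

```text
time: 7.12
tool_pos: [0.5567, -0.0489, 0.1189]
tool_rot: [0.001, 0.024, 1.0, -0.0]
contact_force: [-0.4, 0.7, 0.1]
gripper_width: 0.399
grasp_force: 0.0
```

move_arm:
  targets:
    - [[40, 0, 0, 0.016, 0], [40, 0, 0, 0, 0], [40, 0, 0, 0, 0]]

```text
time: 7.37
tool_pos: [0.5562, -0.0482, 0.1102]
tool_rot: [0.0, 0.024, 1.0, -0.0]
contact_force: [1.2, -0.1, 1.2]
gripper_width: 0.396
grasp_force: 0.0
```

```bash
python3 - <<'E'
from h import *
c=snap('wrist','w3'); s=state(); print(s['time'],s['tool_pos'],s['tool_rot'])
for x in(.556,.53,.48): print(x,px(c,[x,-.0431-.0463*(x-.4514),.046]))
p=s['tool_pos'];print(px(c,[p[0],p[1],.046]))
E
```

```text
7.4167 [ 0.55732715 -0.04818507  0.11174009] [ 1.65191731e-03  2.36127275e-02  9.99719750e-01 -3.62388543e-04]
0.556 [317.63248304 235.88496742]
0.53 [317.60312268 192.18728563]
0.48 [317.53749798  96.07505028]
[317.31693368 238.03039449]
```

View pics/w3.png

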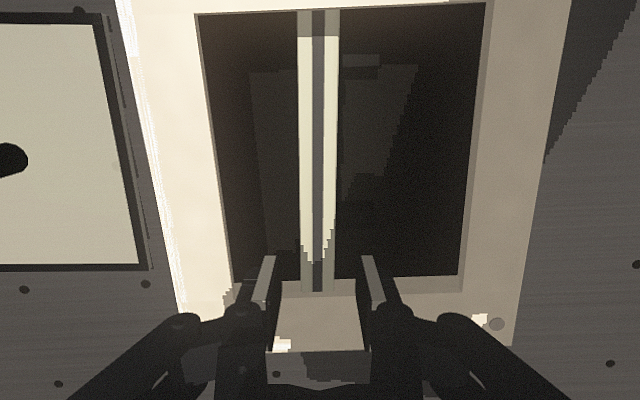

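move_arm:
  targets:
    - [[40, 0.01, 0, 0.03, 0], [40, 0, 0, 0.03, 0], [40, 0, 0, 0.025, 0], [40, 0, 0, 0.01, 0], [40, 0, 0, 0, 0]]

```text
time: 7.83
tool_pos: [0.5505, -0.0472, 0.0532]
tool_rot: [0.0, 0.023, 1.0, -0.0]
contact_force: [0.1, -0.2, -0.8]
gripper_width: 0.399
grasp_force: 0.0
```

move_arm:
  targets:
    - [[0, 0, 0, 0, 0], [0, 0, 0, 0, 0], [0, 0, 0, 0, 0], [0, 0, 0, 0, 0], [0, 0, 0, 0, 0]]

```text
time: 8.25
tool_pos: [0.5517, -0.0473, 0.0548]
tool_rot: [0.002, 0.023, 1.0, -0.001]
contact_force: [-0.8, 0.4, 6.4]
gripper_width: 0.218
grasp_force: 61.6
```

move_arm:
  targets:
    - [[0, 0, 0, -0.006, 0], [0, 0.02, 0, 0, 0], [0, 0.02, 0, 0, 0], [0, 0.02, 0, 0, 0], [0, 0.015, 0, 0, 0]]

```text
time: 8.67
tool_pos: [0.5037, -0.0445, 0.0556]
tool_rot: [-0.001, 0.023, 1.0, 0.0]
contact_force: [-1.0, 0.1, -1.6]
gripper_width: 0.22
grasp_force: 60.8
```

move_arm:
  targets:
    - [[0, 0, 0, 0, 0], [0, 0, 0, 0, 0]]

```text
time: 8.83
tool_pos: [0.5048, -0.0447, 0.0559]
tool_rot: [0.0, 0.023, 1.0, 0.0]
contact_force: [0.4, -0.1, -1.1]
gripper_width: 0.217
grasp_force: 60.8
```

```bash
python3 - <<'E'
from h import *
c=snap('wrist','w4'); s=state(); print(s['time'],s['tool_pos'],s['tool_rot'])
for x in(.535,.55,.564,.579): print(x,px(c,[x,-.0431-.0463*(x-.4514),.050]))
snap('scene','sc4',(270,130,410,250),5)
E
```

```text
8.8833 [ 0.50531934 -0.04483609  0.0562086 ] [ 4.67141759e-04  2.31103894e-02  9.99732808e-01 -6.00866774e-05]
0.535 [314.99492778 355.70409919]
0.55 [315.04834508 382.64604003]
0.564 [315.0949211  406.42935942]
0.579 [315.14167004 430.57991553]
```

View pics/sc4.png

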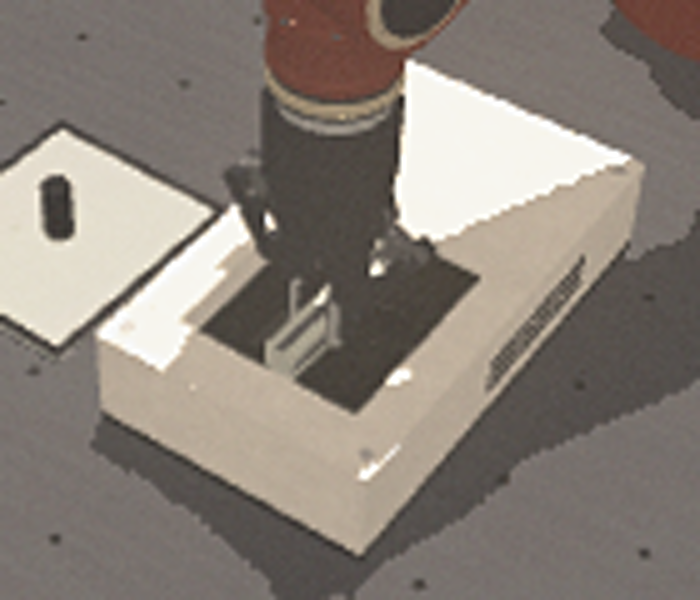

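```bash
python3 - <<'E'
from h import *
c=get_calibration('scene')
def cr(X): return ((px(c,X)-[270,130])*5+2).round(0)
print('hatchcorners',[cr([x,y,.07]) for x in(.445,.579) for y in(-.093,.027)])
for x in (.525,.535,.545,.555,.565):
    y=-.0431-.0463*(x-.4514)
    print(x,[cr([x,y+s*.01,z]) for z in(.0495,.0295) for s in(-1,1)])
E
```

```text
hatchcorners [array([315., 189.]), array([487., 271.]), array([181., 319.]), array([360., 412.])]
0.525 [array([289., 316.]), array([317., 330.]), array([288., 340.]), array([316., 354.])]
0.535 [array([278., 326.]), array([307., 340.]), array([277., 349.]), array([306., 364.])]
0.545 [array([267., 335.]), array([296., 350.]), array([267., 359.]), array([295., 374.])]
0.555 [array([257., 345.]), array([285., 360.]), array([256., 369.]), array([285., 384.])]
0.565 [array([246., 355.]), array([275., 371.]), array([245., 379.]), array([274., 394.])]
```

move_arm:
  targets:
    - [[0, 0, 0, -0.012, 0], [0, 0, 0, -0.012, 0], [0, 0, 0, -0.008, 0], [0, 0, 0, 0, 0]]

```text
time: 9.27
tool_pos: [0.5056, -0.0449, 0.076]
tool_rot: [0.001, 0.023, 1.0, -0.0]
contact_force: [0.9, -0.1, -3.6]
gripper_width: 0.218
grasp_force: 60.1
```

move_arm:
  targets:
    - [[0, 0, 0, -0.008, 0], [0, 0, 0, -0.008, 0], [0, 0, 0, -0.008, 0], [0, 0, 0, -0.004, 0], [0, 0, 0, 0, 0]]

```text
time: 9.68
tool_pos: [0.5046, -0.0446, 0.0921]
tool_rot: [-0.0, 0.023, 1.0, 0.0]
contact_force: [-1.4, 0.7, -8.0]
gripper_width: 0.216
grasp_force: 59.0
```

```bash
python3 - <<'E'
from h import *
snap('scene','sc5',(270,130,410,250),5); s=state(); print(s['time'],s['tool_pos'],s['contact_force'],s['ft_torque'])
E
```

```text
9.7333 [ 0.50461349 -0.04463581  0.09195938] [-1.6114758  -0.58629244 -6.55054275] [ 0.00452529 -0.24466265 -0.03446897]
```

View pics/sc5.png

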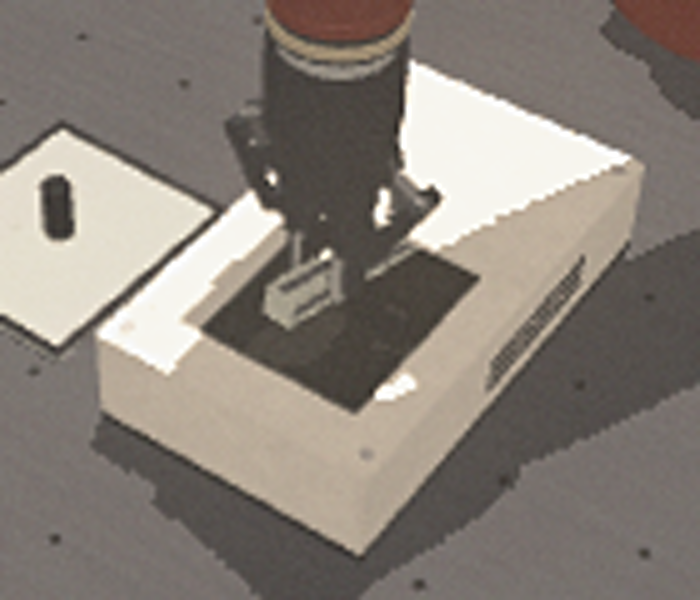

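move_arm:
  targets:
    - [[0, -0.015, 0, -0.006, 0], [0, -0.03, 0, -0.0105, 0], [0, -0.03, 0, -0.0105, 0], [0, 0, 0, 0, 0]]

```text
time: 10.07
tool_pos: [0.555, -0.0476, 0.1113]
tool_rot: [0.004, 0.023, 1.0, -0.001]
contact_force: [3.7, 1.0, -3.8]
gripper_width: 0.217
grasp_force: 59.3
```

move_arm:
  targets:
    - [[0, -0.03, 0, -0.0105, 0], [0, -0.03, 0, -0.0105, 0], [0, -0.03, 0, -0.0105, 0], [0, -0.03, 0, -0.0105, 0], [0, 0, 0, 0, 0]]

```text
time: 10.48
tool_pos: [0.626, -0.0508, 0.1369]
tool_rot: [0.003, 0.023, 1.0, -0.001]
contact_force: [0.7, -0.0, -0.0]
gripper_width: 0.212
grasp_force: 59.5
```

move_arm:
  targets:
    - [[0, -0.03, 0, -0.0105, 0], [0, -0.02, 0, -0.007, 0], [0, 0, 0, 0, 0]]

```text
time: 10.73
tool_pos: [0.6541, -0.0519, 0.1464]
tool_rot: [0.002, 0.023, 1.0, -0.0]
contact_force: [0.7, -0.1, -0.3]
gripper_width: 0.212
grasp_force: 59.5
```

```bash
python3 - <<'E'
from h import *
snap('scene','sc6',(260,110,420,270),3.7); s=state(); print(s['time'],s['tool_pos'],s['contact_force'],s['ft_torque'])
E
```

```text
10.7833 [ 0.65280619 -0.05176507  0.14546367] [ 0.10739001 -0.05218267 -0.51301823] [ 0.0205738  -0.08001132  0.01297117]
```

View pics/sc6.png

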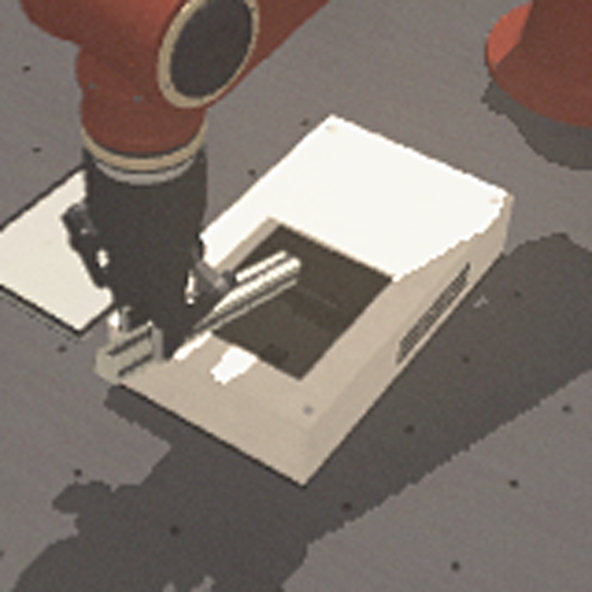

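move_arm:
  targets:
    - [[0, 0, 0, -0.02, 0], [0, 0, 0, -0.035, 0], [0, 0, 0, -0.035, 0], [0, 0, 0, -0.035, 0], [0, 0, 0, -0.035, 0]]

```text
time: 11.2
tool_pos: [0.6506, -0.0514, 0.2414]
tool_rot: [-0.0, 0.023, 1.0, 0.0]
contact_force: [-0.1, 0.5, -1.8]
gripper_width: 0.218
grasp_force: 59.5
```

move_arm:
  targets:
    - [[0, 0, 0, -0.035, 0], [0, 0, 0, -0.035, 0], [0, 0, 0, -0.035, 0], [0, 0, 0, -0.02, 0], [0, 0, 0, 0, 0]]

```text
time: 11.62
tool_pos: [0.6524, -0.0517, 0.3197]
tool_rot: [0.003, 0.023, 1.0, -0.001]
contact_force: [0.9, 0.1, -0.2]
gripper_width: 0.215
grasp_force: 59.6
```

move_arm:
  targets:
    - [[0, 0, 0, 0, 0], [0, 0, 0, 0, 0], [0, 0, 0, 0, 0], [0, 0, 0, 0, 0], [0, 0, 0, 0, 0]]

```text
time: 12.03
tool_pos: [0.6514, -0.0515, 0.3133]
tool_rot: [-0.001, 0.023, 1.0, 0.0]
contact_force: [0.3, 0.3, -1.3]
gripper_width: 0.218
grasp_force: 59.6
```

```bash
python3 - <<'E'
from h import *
snap('scene','sc7'); s=state(); print(s['time'],s['tool_pos'],s['contact_force'],s['ft_torque'],np.abs(s['joint_vel']).max(),s['gripper_width'],s['grasp_force'])
E
```

```text
12.0833 [ 0.65150609 -0.05150299  0.31368208] [ 1.07850019  0.17082175 -1.01065073] [-0.00036744 -0.03751794 -0.00977801] 0.009189034101851666 0.2142038297801635 59.56352412700653
```

View pics/sc7.png

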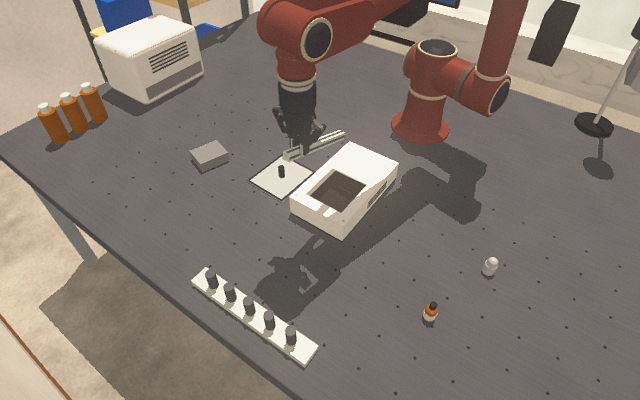

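```bash
python3 -c "
from plant import job; print(job.job_done())"
```

```text
the job is handed in; nothing more can be done
None
```

I've handed the job in: the cover lies flat on the bench to the robot's right, and the gripper holds the rail still at a slant. By my estimate its lowest point is about 15 cm above the top of the case; in the last picture the lens, bottle and slide box look unmoved.

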